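# Bring out the tea-infuser dish and hold it towards the tea tin

### The arm

A 6-joint arm with a two-finger parallel gripper is mounted at the origin on a cart in front of the work surface, level with it; the furniture and walls round the work are solid. World frame = base frame: x ahead of the robot, y to its left, z up, the work surface at z = 0. Lengths are in mm, angles in degrees, forces in N, time in s.
With the tool pointing down it reaches from about 350 to 850 mm from the base axis. Payload 8.1 kg.
Tool frame: the origin (TCP) lies midway between the tips of the shut fingers; the grasp point (between the pads) lies 19 mm behind it; z points along the fingers, y is the line along which they close (so a half turn about z gives the same grasp; the last joint's range is limited). The gripper opens to 85 mm and grips with 20 to 120 N. Pads are 22 mm wide; open, the fingers measure 114 mm over their backs; the gripper's body (76 mm by 85 mm) begins 54 mm behind the grasp point. The pads swing forward as they close: fully open they stand 13 mm farther back than shut.
Start: joints at [-81.727, 7.471, 85.268, -0, 87.261, -4.893], TCP at [136.69, -584.227, 231.292] pointing down, gripper open.
Joint ranges: [-169.43, 169.43], [-51.17, 129.36], [1.28, 143.12], [-76.62, 256.62], [0, 156.53], [-152.29, 152.29]. Speed limits (degrees/s): [136.94, 136.94, 159.86, 180, 180, 180].

### API

Orientations are given as [roll, pitch, yaw] about the fixed x, y, z axes, in that order (R = Rz(yaw) Ry(pitch) Rx(roll)).
In Python, from bench import sense, snapshot, camera_params, hand_in, masks_of, pinpoint gives the robot as it stands.
- The arm moves only by the tool step_arm, never from a script. Its argument "targets" is a list of rows, each an object with "angular": the turn, a rotation vector about the tool's x, y, z scaled (see below), a list of three; "dp": the shift along the tool's x, y, z scaled (see below), a list of three; "fingers": the closure, from 0 (fully open) to 1 (shut). A call has exactly 8 rows; each row is the pose to reach, as a shift and turn from the pose commanded when the call began, along the tool's axes at that moment, turning the shorter way round; what a row does not reach only later rows make up. The controller multiplies each number of a shift by 0.2 m and each number of a turn by 180 degrees. A row lasts 1/8 s, in which the tool goes at most 62.5 mm and 10.7 degrees, less where a joint would pass 70% of its speed; a pose out of reach is approached as far as the arm can. A call with a number of a shift or a turn outside -1 to 1 is refused whole. A call with a gripper value outside its range is refused whole. The fingers move at their own pace and stop on an object; "newtons" is the grip in N (left out, the last holds). Time passes only in rows, so rows that repeat a pose let the fingers close, or fill a call up. It gives the time, the measured TCP pose, the force, the opening and the grip force at its end, in the units of the state.
- sense(): the state, without advancing time (a new reading comes with each control period).
- snapshot(name): name is "side" or "top"; returns the picture (384x512x3 uint8, blue, green, red); there is no depth.
- camera_params(name): a dict with "vfov" (degrees; the focal length in pixels is half the picture's height over the tangent of half this angle, whatever the lens; pixels are square), "cx", "cy" (the principal point, pixels), "R" (3x3) and "t" (3): a world point X has camera coordinates R X + t. Camera axes: x right, y down, z forward; pixel columns grow to the right and rows downward; lengths in mm; the calibration is good to about 2 mm. A picture is of the moment at which its call begins. camera_params takes no time and is no camera call.
- hand_in(): hands the job in; it is judged then, once.
Trained networks look in the newest picture that a camera, given by its name, has taken for a name from the list of things; names that differ only in an ending like _2 or _b are one class to them, and where a whole thing is asked for, a point or a joint stands for the part that bears it (a point fixed in the world has none). Each returns a list of dicts, best first, with "conf" (0 to 1); they miss things now and then, are a little off and sometimes report something else, mostly with a low value. They report only what shows in the picture. A call takes as long as a camera call. They do not tell look-alikes from the thing itself.
- masks_of(camera, label): "pixels" (384x512 bool, what is visible of it) and "at" ([column, row] in pixels, amid what is visible of it).
- pinpoint(camera, label): "at" ([column, row] in pixels: a listed point, or the origin of a listed thing).
The state is a dict: "time": time; "joint_pos": joint angles; "qd": joint speeds; "joint_efforts": joint torques, N m; "tool_pos": TCP position; "tcp_rot": TCP orientation; "ft_force": force on the tool from outside, world axes, zero at the start; "wrist_torque": the same for the moment, N m; "finger_gap": finger opening in mm; "grip_force": force on a finger pad.
Only numpy, scipy, OpenCV 4.12 (cv2) and the standard library are available. Lean on these libraries where they do the work, as an engineer would, in place of code of your own. Each camera call takes 0.05 s, during which the arm holds its last target. There are 200 camera calls.

### The job

A steel tea-infuser ball lies loose in the small blue dish under the low wooden shelf on the left. Take the dish by its wooden handle, draw it out low between the shelf's legs without knocking the shelf, lift it well over 10 cm above the worktop and turn it, level, a quarter turn clockwise (seen from above), so that its bowl points straight away from you with the green tea tin directly in line beyond it, ready for filling. Keep the ball in the middle of the dish all the way without touching it, leave everything else where it stands, and finish still holding the dish there, steady and level.

Things in the scene. Friction and masses are not known exactly. Their poses are not given: they have to be found in the camera images.
- dish: loose round blue dish, 107 mm across, rim 21 mm high, flat foot 84 mm across, shallow hollow (inner floor 6 mm up in the middle), 0.13 to 0.21 kg. Origin: centre of the foot's underside; x axis from the handle through the bowl, z up. At the start the bowl is partly under the shelf, pointing roughly to world +y, its handle sticking out on the shelf's right-hand (-y) side
- dish_grip (a point): middle of the dish's level dark wooden handle bar, 72 mm long (along x), 14 mm wide (y), 16 mm high, free underneath (its underside 30 mm above the dish's), joined to the rim by a rising steel neck. At x -135, z 38 mm in the dish's frame; axes as the dish's
- dish_middle (a point): point in the middle of the dish, 26 mm above its underside, where the ball's centre rests; its axes are the dish's
- infuser_ball: loose steel tea-infuser ball with dark perforations, 40 mm diameter, 0.04 kg, lying in the dish's hollow, where it can roll (tilt or acceleration of the dish sets it off; the hollow rises at 9 degrees near the middle, 18 at the edge). Origin: its centre; its axes turn with it
- rack: fixed low shelf: wooden board 180 (x) by 150 mm (y), underside 78, top 90 mm above the worktop, on four steel legs of 10 mm diameter (feet 16 mm) at x +-83, y +-68 mm, open on all sides; gap between the two right-hand (-y) legs 150 mm: the dish comes out there, along the shelf's own -y. Origin: board centre, at worktop height. Two spice jars stand on its +y half
- tea_tin: loose green tea tin, lid shut, 70 x 98 x 50 mm high, standing on the worktop beyond the free space. Origin: centre of its underside
- ahead (a point): fixed mark on the worktop; its x axis points straight away from the robot (world x)
- mustard_jar: loose glass jar of yellow mustard with a red lid, 56 mm diameter, 85 mm high, bystander behind the shelf. Origin: centre of underside
- timer: loose white and grey round kitchen timer, 59 mm diameter, 46 mm high, bystander. Origin: centre of underside
- spice_a: loose spice jar with dark cap, 41 mm diameter, 105 mm high, standing on the shelf board. Origin: centre of underside
- spice_b: loose spice jar like the other, 41 mm diameter, 105 mm high, standing on the shelf board. Origin: centre of underside
- glass: loose upturned drinking glass, 84 mm diameter, 89 mm high, on the sink's drainer (5 mm above the worktop) to the right. Origin: centre of underside
Mind the look-alikes: they are no part of the job. What is shaped like the infuser_ball but orange or purple is not meant.

How it is judged:
By the outcome, as a careful person would: the job done as asked, in the order asked, and still so for the second after the job is handed in, while the arm keeps its last pose, push and grip.
It also fails if it takes over 51 s, if anything falls off the work surface, if the arm or the gripper's body presses on something with over 40 N, if the wrist force passes 120 N, or if a joint passes its speed limit or range.

## Working session

There is one attempt and no reset: what is moved stays moved. The work goes in short steps, Python scripts to look and compute and a tool call to move; the robot and the scene stay as the last step left them, time stands still between calls to the robot, and variables do not carry over. Pictures are saved under pics/ and viewed, at most 10 in all, crops included, and the job is handed in when it is done.

Besides the shell and the picture viewer there is one more tool, called after ">>>" as name(argument=value, ...), one argument or row to a line, values as JSON. step_arm: Moves the arm, as the interface text tells. Its arguments: {"type":"object","properties":{"targets":{"type":"array","items":{"type":"object","properties":{"angular":{"type":"array","items":{"type":"number","minimum":-1,"maximum":1}},"dp":{"type":"array","items":{"type":"number","minimum":-1,"maximum":1}},"fingers":{"type":"number"}}}},"newtons":{"type":"number"}},"required":["targets"]}

```bash
mkdir -p pics; cat > h.py <<'E'
import numpy as np,cv2
from bench import *
from scipy.spatial.transform import Rotation as Ro
def ray(cam,px):
    c=camera_params(cam);f=192/np.tan(np.radians(c['vfov']/2))
    R=np.array(c['R']);t=np.array(c['t'])
    d=R.T@np.array([(px[0]-c['cx'])/f,(px[1]-c['cy'])/f,1]);return -R.T@t,d
def onz(cam,px,z):
    o,d=ray(cam,px);return o+d*(z-o[2])/d[2]
def proj(cam,X):
    c=camera_params(cam);f=192/np.tan(np.radians(c['vfov']/2))
    p=np.array(c['R'])@np.array(X,float)+np.array(c['t']);return np.array([c['cx']+f*p[0]/p[2],c['cy']+f*p[1]/p[2]])
def tri(a,b):
    (o1,d1),(o2,d2)=ray('top',a),ray('side',b)
    s=np.linalg.lstsq(np.c_[d1,-d2],o2-o1,rcond=None)[0]
    p,q=o1+s[0]*d1,o2+s[1]*d2;return (p+q)/2,np.linalg.norm(p-q)
E
python3 - <<'E'
from h import *
np.set_printoptions(precision=1,suppress=True)
ims=[snapshot(c) for c in('top','side')]
for c,i in zip(('top','side'),ims):cv2.imwrite(f'pics/{c}0.png',i)
for c in('top','side'):
    print(c,camera_params(c), ray(c,(256,192))[0])
    for n in('dish','dish_grip','dish_middle','infuser_ball','rack','tea_tin'):
        print(n,[(np.array(r['at']),round(r['conf'],2)) for r in pinpoint(c,n)[:3]])
print(sense())
E
```

```text
top {'vfov': 50.931153128390754, 'cx': 255.78395882612804, 'cy': 197.9295091605809, 'R': array([[ 0. , -1. , -0. ],
       [-1. , -0. , -0.1],
       [ 0.1,  0. , -1. ]]), 't': array([   1. ,  603.9, 1110.7])} [ 438.    -7.6 1185.9]
dish [(array([178.9, 231.6]), 0.59)]
dish_grip [(array([231.5, 228.6]), 0.92), (array([142. , 210.1]), 0.39), (array([258.2, 264.9]), 0.17)]
dish_middle [(array([181.5, 236.6]), 0.94)]
infuser_ball [(array([216.8, 198.1]), 0.58), (array([250.4, 199.1]), 0.56), (array([182.4, 231.7]), 0.4)]
rack [(array([161.8, 227.2]), 0.64)]
tea_tin [(array([245.6, 162.2]), 0.57)]
side {'vfov': 44.567353254754615, 'cx': 251.08905820986885, 'cy': 189.6958884040888, 'R': array([[ 1. , -0.2,  0. ],
       [-0.1, -0.6, -0.8],
       [ 0.2,  0.8, -0.6]]), 't': array([-585.4,  142.6, 1225.3])} [ 405.6 -940.9  902.5]
dish [(array([209.8, 174.1]), 0.88)]
dish_grip [(array([218.6, 192.7]), 0.91), (array([279.9, 303.9]), 0.36)]
dish_middle [(array([211.4, 166.4]), 0.88), (array([271.9, 153.3]), 0.67), (array([281. , 305.1]), 0.55)]
infuser_ball [(array([250.3, 187.4]), 0.67), (array([249.4, 209.3]), 0.6), (array([208. , 163.4]), 0.46)]
rack [(array([212. , 161.7]), 0.79), (array([217.3, 191.7]), 0.53), (array([283.3, 174. ]), 0.53)]
tea_tin [(array([293.9, 204.9]), 0.68), (array([218.6, 132. ]), 0.64)]
{'time': 0.7, 'joint_pos': array([-81.7,   7.5,  85.3,   0. ,  87.3,  -4.9]), 'qd': array([-0. ,  0. , -0. ,  0. ,  0. , -0.1]), 'joint_efforts': array([ -0. , -56.9, -50.1,  -0. ,   0. ,  -0. ]), 'tool_pos': array([ 136.7, -584.2,  231.3]), 'tcp_rot': array([180. ,  -0. ,  13.2]), 'ft_force': array([-0.5,  0.1,  0.1]), 'wrist_torque': array([-0.,  0.,  0.]), 'grip_force': 0.0, 'finger_gap': 85.28483027856132}
```

View pics/top0.png

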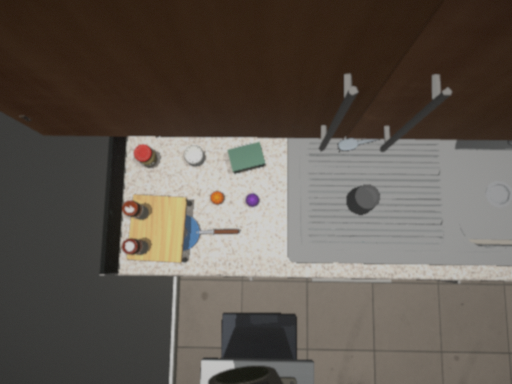

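View pics/side0.png

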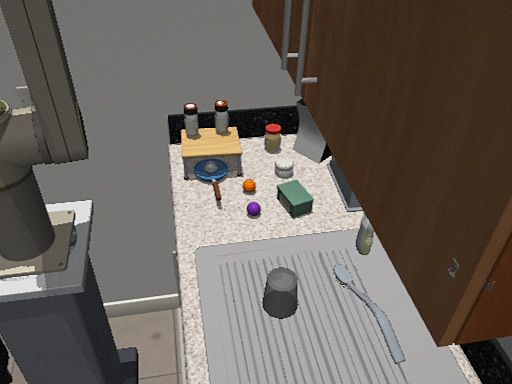

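The steel ball sits in the blue dish, at about (210,168) in the side view. The look-alikes are the orange ball at top (217,198) / side (249,186) and the purple one at top (252,200) / side (254,209). Only the steel one fits the description, so I'll confirm it in an enlarged crop and compute the geometry.

```bash
python3 - <<'E'
from h import *
np.set_printoptions(precision=1,suppress=True)
for a,b,n in(((231.5,228.6),(218.6,192.7),'grip'),((181.5,236.6),(211.4,166.4),'mid'),((245.6,162.2),(293.9,204.9),'tin'),((161.8,227.2),(212,161.7),'rack'),((217,198),(249.5,186),'orange'),((252.5,200),(254,209),'purple')): print(n,*tri(a,b))
s=cv2.imread('pics/side0.png');t=cv2.imread('pics/top0.png')
# dark wood handle + tin + board by masks
for c in('top','side'):
    for n in('dish','dish_grip','rack','tea_tin'):
        for r in masks_of(c,n)[:2]:
            m=r['pixels'].astype(np.uint8);pts=cv2.findNonZero(m)
            print(c,n,round(r['conf'],2),np.array(r['at']),m.sum(),cv2.minAreaRect(pts))
            (t if c=='top' else s)[0:0]
A=cv2.resize(s[95:225,160:320],(640,520),interpolation=cv2.INTER_CUBIC)
B=cv2.resize(t[140:275,115:275],(640,540),interpolation=cv2.INTER_CUBIC)
cv2.imwrite('pics/sc.png',A);cv2.imwrite('pics/tc.png',B)
E
```

```text
grip [514.6  76.3  45.9] 0.8286653811667414
mid [500.4 218.8  34.4] 18.529760362477568
tin [724.   41.1   0. ] 10.727072956736931
rack [518.7 284.6   3.7] 1.148642068953553
orange [608.8 122.3  20.9] 6.4897772316892395
purple [603.5  18.4  21.9] 5.512908800649339
top dish_grip 0.79 [193.6 233.2] 554 ((210.701904296875, 233.9761505126953), (54.107139587402344, 34.21070098876953), 4.5739216804504395)
top dish_grip 0.22 [159.5 224.6] 3053 ((158.70169067382812, 227.74122619628906), (60.11799240112305, 67.19697570800781), 5.1021647453308105)
top rack 0.83 [160.6 225.8] 3063 ((158.63973999023438, 227.90701293945312), (60.120018005371094, 66.77865600585938), 5.013113975524902)
top tea_tin 0.79 [245.5 156.7] 836 ((245.79415893554688, 156.67648315429688), (25.46623992919922, 33.71245193481445), 75.96376037597656)
side dish 0.77 [214.  173.6] 582 ((215.636962890625, 174.4249725341797), (43.24700927734375, 29.52557945251465), 49.9697380065918)
side dish 0.38 [295.2 196.5] 979 ((294.786865234375, 197.34425354003906), (40.715728759765625, 28.936338424682617), 50.194427490234375)
side dish_grip 0.86 [214.8 171. ] 585 ((215.34280395507812, 174.20877075195312), (41.54783630371094, 29.635746002197266), 47.60256576538086)
side rack 0.95 [211.8 143.5] 1778 ((211.6823272705078, 151.87059020996094), (50.312904357910156, 60.28345489501953), 85.60128784179688)
side rack 0.25 [190.9 121.1] 420 ((191.5, 120.5), (33.0, 13.0), 90.0)
side tea_tin 0.91 [294.7 196.3] 1001 ((294.6891784667969, 197.3648681640625), (39.98918914794922, 30.22438621520996), 54.46232223510742)
side tea_tin 0.73 [213.  173.6] 719 ((215.25003051757812, 173.75001525878906), (42.42640686035156, 31.819805145263672), 45.0)
```

View pics/sc.png

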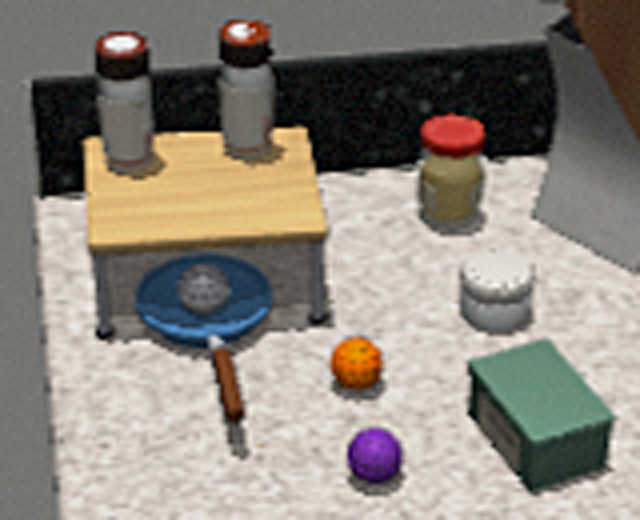

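View pics/tc.png

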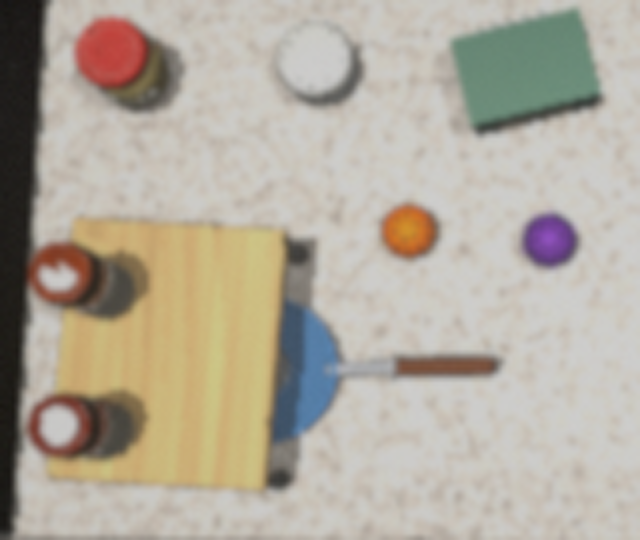

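The crops confirm it: the perforated steel ball is in the dish at side crop (205,287), the wooden handle runs from about (395,365) to (498,365) in the top crop, and the tin is at about (526,68). Next I measure from these features.

```bash
python3 - <<'E'
from h import *
np.set_printoptions(precision=1,suppress=True)
t=lambda x,y:((x+.5)/4-.5+115,(y+.5)/4-.5+140)
s=lambda x,y:((x+.5)/4-.5+160,(y+.5)/4-.5+95)
print('board',[onz('top',t(*p),90) for p in((75,218),(285,230),(265,490),(48,475))])
print('board side',[onz('side',s(*p),90) for p in((85,140),(308,128),(326,236),(90,244))])
print('handle',[onz('top',t(*p),46) for p in((395,365),(498,364))],[onz('side',s(*p),46) for p in((219,349),(236,415))])
print('neck rim',[onz('top',t(*p),21) for p in((340,367),)],'dish extremes')
print('rim side l/r',[onz('side',s(*p),21) for p in((137,298),(271,296),(205,345),(203,254))])
print('ball',onz('side',s(204,287),26))
print('tin',[onz('top',t(*p),50) for p in((452,42),(578,10),(600,96),(476,124))],[onz('side',s(*p),50) for p in((469,362),(547,341),(612,413),(533,440))])
print('balls',onz('top',t(410,231),20),onz('top',t(549,240),20),onz('side',s(357,362),20),onz('side',s(375,455),20))
# red-brown handle pixels
im=cv2.imread('pics/top0.png').astype(int);b,g,r=im[...,0],im[...,1],im[...,2]
m=np.zeros(b.shape,bool);m[225:240,208:245]=True;m&=(r-b>30)
ys,xs=np.nonzero(m);print(len(xs),xs.min(),xs.max(),onz('top',(xs.mean(),ys.mean()),44));
w=np.array([onz('top',(x,y),44)[:2] for x,y in zip(xs,ys)]);u=np.linalg.svd(w-w.mean(0))[2][0];print(u,np.degrees(np.arctan2(u[1],u[0])))
im=cv2.imread('pics/side0.png').astype(int);b,g,r=im[...,0],im[...,1],im[...,2]
m=np.zeros(b.shape,bool);m[178:206,208:228]=True;m&=(r-b>30)
ys,xs=np.nonzero(m);w=np.array([onz('side',(x,y),40)[:2] for x,y in zip(xs,ys)]);u=np.linalg.svd(w-w.mean(0))[2][0];print(len(xs),w.mean(0),np.degrees(np.arctan2(u[1],u[0])))
E
```

```text
board [array([603.6, 346.3,  90. ]), array([597. , 200.7,  90. ]), array([420.1, 207.3,  90. ]), array([428. , 354.5,  90. ])]
board side [array([429.1, 354.6,  90. ]), array([608.4, 346.2,  90. ]), array([598.2, 194.4,  90. ]), array([423.4, 210.7,  90. ])]
handle [array([507.9, 127.4,  46. ]), array([509.6,  54.6,  46. ])] [array([508.2, 126.9,  46. ]), array([511.1,  51.6,  46. ])]
neck rim [array([507.5, 170.1,  21. ])] dish extremes
rim side l/r [array([456. , 230.8,  21. ]), array([559. , 217.5,  21. ]), array([501.4, 164.5,  21. ]), array([513.1, 281.1,  21. ])]
ball [508.3 230.4  26. ]
tin [array([742. ,  92.3,  50. ]), array([766.8,   1.3,  50. ]), array([703.1, -15.4,  50. ]), array([681.5,  73.6,  50. ])] [array([684.3,  79.2,  50. ]), array([746.5,  94.3,  50. ]), array([771.2,   8.1,  50. ]), array([709.2, -11.1,  50. ])]
balls [607.5 122.3  20. ] [602.1  20.5  20. ] [611.2 128.   20. ] [605.5  23.6  20. ]
74 214 237 [507.9  93.6  44. ]
[ 0. -1.] -88.4212211201905
78 [510.4  95.4] -88.9841327051315
```

>>> step_arm(
  targets=[
    {"dp": [0.06, -0.07, 0], "angular": [0, 0, 0], "fingers": 0},
    {"dp": [0.17, -0.19, 0], "angular": [0, 0, 0], "fingers": 0},
    {"dp": [0.29, -0.325, 0], "angular": [0, 0, 0], "fingers": 0},
    {"dp": [0.41, -0.46, 0], "angular": [0, 0, 0], "fingers": 0},
    {"dp": [0.53, -0.595, 0], "angular": [0, 0, 0], "fingers": 0},
    {"dp": [0.65, -0.73, 0], "angular": [0, 0, 0], "fingers": 0},
    {"dp": [0.76, -0.855, 0], "angular": [0, 0, 0], "fingers": 0},
    {"dp": [0.866, -0.974, 0], "angular": [0, 0, 0], "fingers": 0},
  ],
)

```text
time: 2.1
tool_pos: [261.4, -354.1, 231.5]
tcp_rot: [180.0, -0.0, 13.2]
ft_force: [-0.3, -0.0, -0.2]
finger_gap: 85.1
grip_force: 0.0
```

>>> step_arm(
  targets=[
    {"dp": [0.11, -0.122, 0], "angular": [0, 0, 0], "fingers": 0},
    {"dp": [0.22, -0.244, 0], "angular": [0, 0, 0], "fingers": 0},
    {"dp": [0.325, -0.366, 0], "angular": [0, 0, 0], "fingers": 0},
    {"dp": [0.433, -0.487, 0], "angular": [0, 0, 0], "fingers": 0},
    {"dp": [0.54, -0.61, 0], "angular": [0, 0, 0], "fingers": 0},
    {"dp": [0.65, -0.73, 0], "angular": [0, 0, 0], "fingers": 0},
    {"dp": [0.76, -0.855, 0], "angular": [0, 0, 0], "fingers": 0},
    {"dp": [0.866, -0.974, 0], "angular": [0, 0, 0], "fingers": 0},
  ],
)

```text
time: 3.1
tool_pos: [385.7, -124.9, 231.5]
tcp_rot: [180.0, -0.0, 13.2]
ft_force: [0.6, -0.7, -0.0]
finger_gap: 85.5
grip_force: 0.0
```

>>> step_arm(
  targets=[
    {"dp": [0.11, -0.122, 0], "angular": [0, 0, -0.05], "fingers": 0},
    {"dp": [0.22, -0.244, 0], "angular": [0, 0, -0.105], "fingers": 0},
    {"dp": [0.33, -0.37, 0], "angular": [0, 0, -0.16], "fingers": 0},
    {"dp": [0.45, -0.5, 0], "angular": [0, 0, -0.215], "fingers": 0},
    {"dp": [0.57, -0.64, 0], "angular": [0, 0, -0.27], "fingers": 0},
    {"dp": [0.69, -0.77, 0], "angular": [0, 0, -0.325], "fingers": 0},
    {"dp": [0.79, -0.89, 0], "angular": [0, 0, -0.38], "fingers": 0},
    {"dp": [0.866, -0.974, 0], "angular": [0, 0, -0.434], "fingers": 0},
  ],
)

```text
time: 4.1
tool_pos: [509.9, 104.5, 231.3]
tcp_rot: [180.0, -0.0, 91.7]
ft_force: [0.1, -0.5, -0.6]
finger_gap: 85.4
grip_force: 0.0
```

>>> step_arm(
  targets=[
    {"dp": [0, 0, 0.05], "angular": [0, 0, 0], "fingers": 0.2},
    {"dp": [0, 0, 0.15], "angular": [0, 0, 0], "fingers": 0.3},
    {"dp": [0, 0, 0.27], "angular": [0, 0, 0], "fingers": 0.3},
    {"dp": [0, 0, 0.39], "angular": [0, 0, 0], "fingers": 0.3},
    {"dp": [0, 0, 0.5], "angular": [0, 0, 0], "fingers": 0.3},
    {"dp": [0, 0, 0.59], "angular": [0, 0, 0], "fingers": 0.3},
    {"dp": [0, 0, 0.65], "angular": [0, 0, 0], "fingers": 0.3},
    {"dp": [0, 0, 0.65], "angular": [0, 0, 0], "fingers": 0.3},
  ],
)

```text
time: 5.1
tool_pos: [508.7, 102.8, 100.1]
tcp_rot: [-179.9, 0.0, 91.2]
ft_force: [0.8, 0.2, 0.2]
finger_gap: 60.0
grip_force: 0.0
```

```bash
python3 - <<'E'
from h import *
s=snapshot('side');t=snapshot('top')
print({k:sense()[k] for k in('time','tool_pos','finger_gap')})
A=cv2.resize(s[105:225,160:280],(480,480),interpolation=cv2.INTER_CUBIC)
B=cv2.resize(t[170:290,155:235+5],(320,480),interpolation=cv2.INTER_CUBIC)
cv2.imwrite('pics/pre.png',np.hstack([A,B]))
E
```

```text
{'time': 5.2, 'tool_pos': array([509.94848636, 103.12858451, 101.87835376]), 'finger_gap': 59.177789356375484}
```

View pics/pre.png

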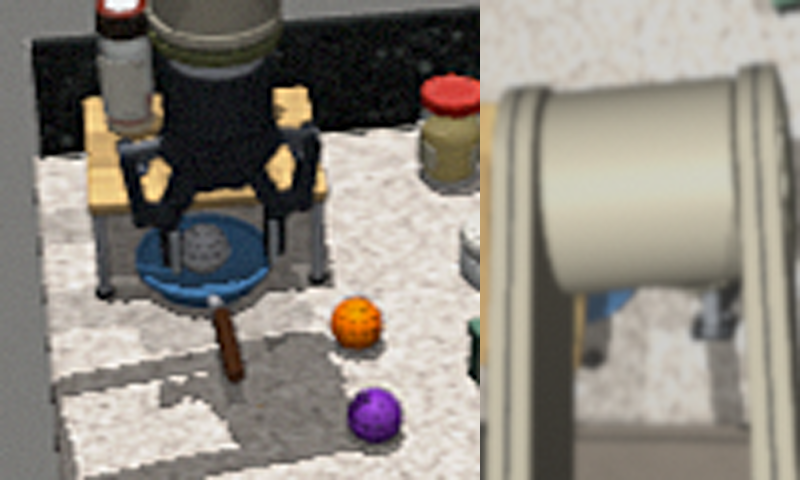

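The picture shows the fingers straddling the handle, and the ball still at the dish's centre. I'll go down and close.

>>> step_arm(
  targets=[
    {"dp": [0, 0, 0.04], "angular": [0, 0, 0], "fingers": 0.3},
    {"dp": [0, 0, 0.1], "angular": [0, 0, 0], "fingers": 0.3},
    {"dp": [0, 0, 0.18], "angular": [0, 0, 0], "fingers": 0.35},
    {"dp": [0, 0, 0.26], "angular": [0, 0, 0], "fingers": 0.4},
    {"dp": [0, 0, 0.33], "angular": [0, 0, 0], "fingers": 0.45},
    {"dp": [0, 0, 0.385], "angular": [0, 0, 0], "fingers": 0.5},
    {"dp": [0, 0, 0.41], "angular": [0, 0, 0], "fingers": 0.55},
    {"dp": [0, 0, 0.41], "angular": [0, 0, 0], "fingers": 0.6},
  ],
  newtons=40,
)

```text
time: 6.2
tool_pos: [509.4, 103.1, 19.0]
tcp_rot: [-180.0, 0.0, 91.3]
ft_force: [-0.2, 0.4, 0.5]
finger_gap: 34.2
grip_force: 0.0
```

>>> step_arm(
  targets=[
    {"dp": [0, 0, 0], "angular": [0, 0, 0], "fingers": 0.65},
    {"dp": [0, 0, 0], "angular": [0, 0, 0], "fingers": 0.7},
    {"dp": [0, 0, 0], "angular": [0, 0, 0], "fingers": 0.74},
    {"dp": [0, 0, 0], "angular": [0, 0, 0], "fingers": 0.78},
    {"dp": [0, 0, 0], "angular": [0, 0, 0], "fingers": 0.82},
    {"dp": [0, 0, 0], "angular": [0, 0, 0], "fingers": 0.86},
    {"dp": [0, 0, 0], "angular": [0, 0, 0], "fingers": 0.95},
    {"dp": [0, 0, 0], "angular": [0, 0, 0], "fingers": 1},
  ],
  newtons=40,
)

```text
time: 7.2
tool_pos: [509.4, 103.2, 19.3]
tcp_rot: [-180.0, 0.0, 91.3]
ft_force: [-1.2, 0.5, 1.0]
finger_gap: 12.7
grip_force: 40.1
```

>>> step_arm(
  targets=[
    {"dp": [0, 0, 0], "angular": [0, 0, 0], "fingers": 1},
    {"dp": [0, 0, 0], "angular": [0, 0, 0], "fingers": 1},
    {"dp": [0, 0, 0], "angular": [0, 0, 0], "fingers": 1},
    {"dp": [0, 0, 0], "angular": [0, 0, 0], "fingers": 1},
    {"dp": [0, 0, 0], "angular": [0, 0, 0], "fingers": 1},
    {"dp": [0, 0, 0], "angular": [0, 0, 0], "fingers": 1},
    {"dp": [0, 0, 0], "angular": [0, 0, 0], "fingers": 1},
    {"dp": [0, 0, 0], "angular": [0, 0, 0], "fingers": 1},
  ],
  newtons=110,
)

```text
time: 8.2
tool_pos: [509.5, 103.1, 19.3]
tcp_rot: [-180.0, 0.0, 91.3]
ft_force: [-1.5, -1.0, 1.9]
finger_gap: 12.3
grip_force: 107.8
```

```bash
python3 - <<'E'
from h import *
s=snapshot('side');print(sense())
cv2.imwrite('pics/g.png',cv2.resize(s[105:225,160:280],(480,480),interpolation=cv2.INTER_CUBIC))
E
```

```text
{'time': 8.25, 'joint_pos': array([ 5.79395817e+00,  7.50207877e+00,  1.08738391e+02, -3.05758374e-03,
        6.37614332e+01,  4.50747087e+00]), 'qd': array([ 0.03639648, -0.07220758,  0.04096764,  0.04769712,  0.02887325,
        0.06683535]), 'joint_efforts': array([  0.40404808, -48.70455265, -42.64866471,   0.32269154,
        -0.67560324,   0.13020884]), 'tool_pos': array([509.50294975, 103.14449577,  19.30865529]), 'tcp_rot': array([-1.79998318e+02,  2.88358547e-03,  9.12878392e+01]), 'ft_force': array([-2.60877878, -0.86529583,  2.79871707]), 'wrist_torque': array([-0.07673777,  0.31309919,  0.12922447]), 'grip_force': 107.77436971664429, 'finger_gap': 12.23526785473548}
```

View pics/g.png

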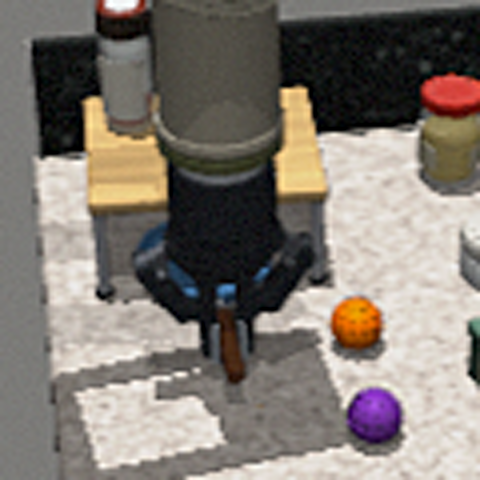

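The wooden handle is gripped and the dish hasn't moved. Now a small lift, then a gentle draw.

>>> step_arm(
  targets=[
    {"dp": [0, 0, -0.003], "angular": [0, 0, 0], "fingers": 1},
    {"dp": [0, 0, -0.009], "angular": [0, 0, 0], "fingers": 1},
    {"dp": [0, 0, -0.016], "angular": [0, 0, 0], "fingers": 1},
    {"dp": [0, 0, -0.024], "angular": [0, 0, 0], "fingers": 1},
    {"dp": [0, 0, -0.032], "angular": [0, 0, 0], "fingers": 1},
    {"dp": [0, 0, -0.037], "angular": [0, 0, 0], "fingers": 1},
    {"dp": [0, 0, -0.04], "angular": [0, 0, 0], "fingers": 1},
    {"dp": [0, 0, -0.04], "angular": [0, 0, 0], "fingers": 1},
  ],
)

```text
time: 9.25
tool_pos: [509.5, 103.2, 27.3]
tcp_rot: [180.0, 0.0, 91.3]
ft_force: [0.3, 0.9, -2.5]
finger_gap: 12.1
grip_force: 107.3
```

>>> step_arm(
  targets=[
    {"dp": [-0.003, 0, 0], "angular": [0, 0, 0], "fingers": 1},
    {"dp": [-0.01, -0.001, 0], "angular": [0, 0, 0], "fingers": 1},
    {"dp": [-0.021, -0.002, 0], "angular": [0, 0, 0], "fingers": 1},
    {"dp": [-0.036, -0.003, 0], "angular": [0, 0, 0], "fingers": 1},
    {"dp": [-0.055, -0.004, 0], "angular": [0, 0, 0], "fingers": 1},
    {"dp": [-0.077, -0.005, 0], "angular": [0, 0, 0], "fingers": 1},
    {"dp": [-0.1, -0.006, 0], "angular": [0, 0, 0], "fingers": 1},
    {"dp": [-0.124, -0.007, 0], "angular": [0, 0, 0], "fingers": 1},
  ],
)

```text
time: 10.25
tool_pos: [508.7, 78.0, 27.3]
tcp_rot: [180.0, -0.0, 91.3]
ft_force: [-0.3, 0.6, -3.5]
finger_gap: 12.2
grip_force: 107.2
```

>>> step_arm(
  targets=[
    {"dp": [-0.024, -0.001, 0], "angular": [0, 0, 0], "fingers": 1},
    {"dp": [-0.048, -0.002, 0], "angular": [0, 0, 0], "fingers": 1},
    {"dp": [-0.072, -0.004, 0], "angular": [0, 0, 0], "fingers": 1},
    {"dp": [-0.096, -0.005, 0], "angular": [0, 0, 0], "fingers": 1},
    {"dp": [-0.12, -0.006, 0], "angular": [0, 0, 0], "fingers": 1},
    {"dp": [-0.144, -0.007, 0], "angular": [0, 0, 0], "fingers": 1},
    {"dp": [-0.168, -0.009, 0], "angular": [0, 0, 0], "fingers": 1},
    {"dp": [-0.192, -0.01, 0], "angular": [0, 0, 0], "fingers": 1},
  ],
)

```text
time: 11.25
tool_pos: [507.5, 39.6, 27.3]
tcp_rot: [-180.0, 0.0, 91.3]
ft_force: [0.9, -0.4, -2.0]
finger_gap: 12.0
grip_force: 107.2
```

>>> step_arm(
  targets=[
    {"dp": [-0.024, -0.001, 0], "angular": [0, 0, 0], "fingers": 1},
    {"dp": [-0.048, -0.002, 0], "angular": [0, 0, 0], "fingers": 1},
    {"dp": [-0.072, -0.004, 0], "angular": [0, 0, 0], "fingers": 1},
    {"dp": [-0.096, -0.005, 0], "angular": [0, 0, 0], "fingers": 1},
    {"dp": [-0.12, -0.006, 0], "angular": [0, 0, 0], "fingers": 1},
    {"dp": [-0.144, -0.007, 0], "angular": [0, 0, 0], "fingers": 1},
    {"dp": [-0.168, -0.009, 0], "angular": [0, 0, 0], "fingers": 1},
    {"dp": [-0.192, -0.01, 0], "angular": [0, 0, 0], "fingers": 1},
  ],
)

```text
time: 12.25
tool_pos: [506.4, 1.2, 27.3]
tcp_rot: [-180.0, -0.0, 91.3]
ft_force: [-0.3, -0.2, -3.2]
finger_gap: 11.7
grip_force: 107.2
```

>>> step_arm(
  targets=[
    {"dp": [-0.024, -0.001, 0], "angular": [0, 0, 0], "fingers": 1},
    {"dp": [-0.048, -0.002, 0], "angular": [0, 0, 0], "fingers": 1},
    {"dp": [-0.072, -0.004, 0], "angular": [0, 0, 0], "fingers": 1},
    {"dp": [-0.094, -0.005, 0], "angular": [0, 0, 0], "fingers": 1},
    {"dp": [-0.113, -0.006, 0], "angular": [0, 0, 0], "fingers": 1},
    {"dp": [-0.129, -0.007, 0], "angular": [0, 0, 0], "fingers": 1},
    {"dp": [-0.141, -0.008, 0], "angular": [0, 0, 0], "fingers": 1},
    {"dp": [-0.148, -0.008, 0], "angular": [0, 0, 0], "fingers": 1},
  ],
)

```text
time: 13.25
tool_pos: [505.5, -28.3, 27.3]
tcp_rot: [180.0, -0.0, 91.3]
ft_force: [-0.4, -0.3, -4.3]
finger_gap: 12.1
grip_force: 107.2
```

```bash
python3 - <<'E'
from h import *
s=snapshot('side');q=sense();print(q['time'],q['tool_pos'],q['tcp_rot'],q['ft_force'],q['wrist_torque'],q['finger_gap'],proj('side',[505,95,34]),proj('side',[505,95,0]))
t=snapshot('top')
A=cv2.resize(s[125:235,160:280],(480,440),interpolation=cv2.INTER_CUBIC)
B=cv2.resize(t[190:300,165:245],(320,440),interpolation=cv2.INTER_CUBIC)
cv2.imwrite('pics/out.png',np.hstack([A,B]))
E
```

```text
13.3 [505.46609296 -28.37453509  27.28474064] [1.79999832e+02 3.47243183e-03 9.12837710e+01] [ 0.2774796  -1.03436074 -2.61038424] [-0.2943389  -0.06809654  0.0046622 ] 12.544060374988236 [214.713207   192.05636965] [215.05220192 200.95743391]
```

View pics/out.png

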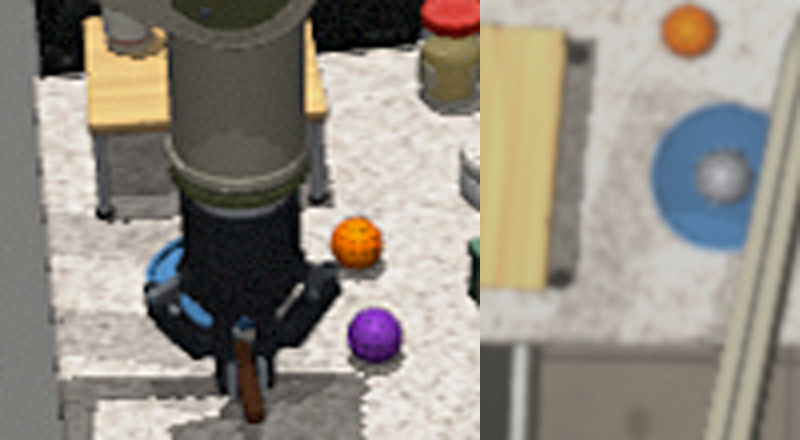

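The dish is clear of the shelf with the ball central: ball at top crop (722,176), dish left edge at 652. Now I lift it 140 mm.

>>> step_arm(
  targets=[
    {"dp": [0, 0, -0.003], "angular": [0, 0, 0], "fingers": 1},
    {"dp": [0, 0, -0.011], "angular": [0, 0, 0], "fingers": 1},
    {"dp": [0, 0, -0.024], "angular": [0, 0, 0], "fingers": 1},
    {"dp": [0, 0, -0.042], "angular": [0, 0, 0], "fingers": 1},
    {"dp": [0, 0, -0.065], "angular": [0, 0, 0], "fingers": 1},
    {"dp": [0, 0, -0.093], "angular": [0, 0, 0], "fingers": 1},
    {"dp": [0, 0, -0.123], "angular": [0, 0, 0], "fingers": 1},
    {"dp": [0, 0, -0.155], "angular": [0, 0, 0], "fingers": 1},
  ],
)

```text
time: 14.35
tool_pos: [505.5, -28.2, 58.8]
tcp_rot: [180.0, 0.0, 91.3]
ft_force: [0.4, -0.2, -2.3]
finger_gap: 12.4
grip_force: 107.2
```

>>> step_arm(
  targets=[
    {"dp": [0, 0, -0.033], "angular": [0, 0, 0], "fingers": 1},
    {"dp": [0, 0, -0.067], "angular": [0, 0, 0], "fingers": 1},
    {"dp": [0, 0, -0.101], "angular": [0, 0, 0], "fingers": 1},
    {"dp": [0, 0, -0.135], "angular": [0, 0, 0], "fingers": 1},
    {"dp": [0, 0, -0.169], "angular": [0, 0, 0], "fingers": 1},
    {"dp": [0, 0, -0.203], "angular": [0, 0, 0], "fingers": 1},
    {"dp": [0, 0, -0.237], "angular": [0, 0, 0], "fingers": 1},
    {"dp": [0, 0, -0.271], "angular": [0, 0, 0], "fingers": 1},
  ],
)

```text
time: 15.35
tool_pos: [505.4, -28.1, 112.9]
tcp_rot: [-180.0, -0.0, 91.3]
ft_force: [-0.3, -0.1, -2.7]
finger_gap: 12.0
grip_force: 107.2
```

>>> step_arm(
  targets=[
    {"dp": [0, 0, -0.034], "angular": [0, 0, 0], "fingers": 1},
    {"dp": [0, 0, -0.068], "angular": [0, 0, 0], "fingers": 1},
    {"dp": [0, 0, -0.102], "angular": [0, 0, 0], "fingers": 1},
    {"dp": [0, 0, -0.136], "angular": [0, 0, 0], "fingers": 1},
    {"dp": [0, 0, -0.169], "angular": [0, 0, 0], "fingers": 1},
    {"dp": [0, 0, -0.2], "angular": [0, 0, 0], "fingers": 1},
    {"dp": [0, 0, -0.228], "angular": [0, 0, 0], "fingers": 1},
    {"dp": [0, 0, -0.25], "angular": [0, 0, 0], "fingers": 1},
  ],
)

```text
time: 16.35
tool_pos: [505.5, -28.2, 162.8]
tcp_rot: [180.0, 0.0, 91.3]
ft_force: [1.0, 0.3, -1.8]
finger_gap: 12.2
grip_force: 107.2
```

>>> step_arm(
  targets=[
    {"dp": [0, 0, -0.015], "angular": [0, 0, 0], "fingers": 1},
    {"dp": [0, 0, -0.023], "angular": [0, 0, 0], "fingers": 1},
    {"dp": [0, 0, -0.026], "angular": [0, 0, 0], "fingers": 1},
    {"dp": [0, 0, -0.026], "angular": [0, 0, 0], "fingers": 1},
    {"dp": [0, 0, -0.026], "angular": [0, 0, 0], "fingers": 1},
    {"dp": [0, 0, -0.026], "angular": [0, 0, 0], "fingers": 1},
    {"dp": [0, 0, -0.026], "angular": [0, 0, 0], "fingers": 1},
    {"dp": [0, 0, -0.026], "angular": [0, 0, 0], "fingers": 1},
  ],
)

```text
time: 17.35
tool_pos: [505.4, -28.1, 167.7]
tcp_rot: [-180.0, -0.0, 91.3]
ft_force: [-0.5, 0.1, -2.6]
finger_gap: 11.8
grip_force: 107.3
```

```bash
python3 - <<'E'
from h import *
np.set_printoptions(precision=1,suppress=True)
s=snapshot('side');q=sense();print(q['time'],q['tool_pos'],q['tcp_rot'],q['finger_gap'])
t=snapshot('top')
for c in('side','top'):
    for n in('dish_middle','dish_grip','infuser_ball'): print(c,n,[(np.array(r['at']),round(r['conf'],2)) for r in pinpoint(c,n)[:3]])
    print('expected middle',proj(c,[502,94,174]),'grip',proj(c,[505,-41,186]))
A=cv2.resize(s[105:225,160:280],(480,480),interpolation=cv2.INTER_CUBIC)
B=cv2.resize(t[180:300,165:245],(320,480),interpolation=cv2.INTER_CUBIC)
cv2.imwrite('pics/up.png',np.hstack([A,B]))
E
```

```text
17.4 [505.4 -28.2 167.7] [-180.    -0.    91.3] 11.98129520133402
side dish_middle [(array([215.2, 154.6]), 0.61)]
side dish_grip [(array([220.7, 180.1]), 0.58), (array([280., 306.]), 0.58)]
side infuser_ball [(array([251.2, 210.3]), 0.69), (array([249.3, 185.7]), 0.66)]
expected middle [212.1 152.5] grip [219.5 179.7]
top dish_middle [(array([221.1, 231. ]), 0.68), (array([196.2, 159. ]), 0.23)]
top dish_grip [(array([166., 227.]), 0.44), (array([243.8, 161.8]), 0.22)]
top infuser_ball [(array([216.7, 196.4]), 0.7), (array([217.2, 232.6]), 0.48)]
expected middle [220.7 230.2] grip [274.6 229.4]
```

View pics/up.png

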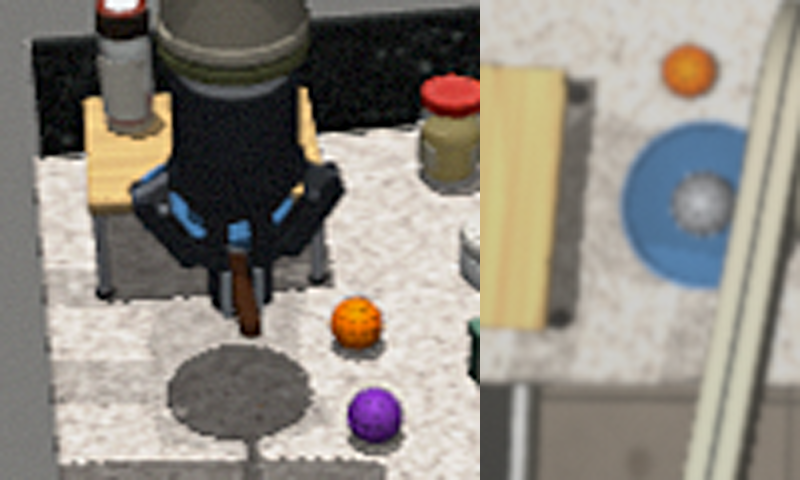

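The dish is up, with rim centre at about (705,205) and ball at (702,202) in the top crop, so the ball is still central. Next I work out the turn to yaw 0 with the dish axis on the tin line, y≈40.

```bash
python3 - <<'E'
import numpy as np
P0=np.array([505.4,-28.2]);P1=np.array([430,40.]);y0,y1=91.3,0
N=48;f=lambda k:(lambda u:u**3*(10-15*u+6*u*u)*.5+.5*(u*u*(3-2*u)))(k/N)
for c in range(6):
    a=f(8*c);ya=np.radians(y0+(y1-y0)*a);pa=P0+(P1-P0)*a
    for k in range(1,9):
        s=f(8*c+k);d=P0+(P1-P0)*s-pa
        tx=d@[np.cos(ya),np.sin(ya)];ty=d@[np.sin(ya),-np.cos(ya)]
        print('%.3f %.3f | %.3f'%(tx/200,ty/200,(s-a)*(y0-y1)/180),end='; ')
    print()
E
```

```text
0.000 -0.000 | 0.000; 0.001 -0.001 | 0.001; 0.002 -0.002 | 0.003; 0.004 -0.005 | 0.006; 0.007 -0.007 | 0.010; 0.010 -0.011 | 0.015; 0.014 -0.015 | 0.021; 0.019 -0.020 | 0.028; 
0.005 -0.006 | 0.008; 0.011 -0.013 | 0.017; 0.017 -0.021 | 0.027; 0.024 -0.030 | 0.038; 0.031 -0.039 | 0.050; 0.039 -0.049 | 0.063; 0.048 -0.060 | 0.077; 0.057 -0.072 | 0.091; 
0.006 -0.014 | 0.015; 0.012 -0.029 | 0.031; 0.018 -0.044 | 0.047; 0.024 -0.060 | 0.064; 0.031 -0.076 | 0.082; 0.037 -0.092 | 0.099; 0.044 -0.109 | 0.117; 0.051 -0.125 | 0.135; 
-0.001 -0.018 | 0.018; -0.001 -0.036 | 0.036; -0.002 -0.053 | 0.053; -0.003 -0.070 | 0.070; -0.003 -0.087 | 0.087; -0.004 -0.104 | 0.104; -0.005 -0.120 | 0.119; -0.005 -0.135 | 0.135; 
-0.006 -0.013 | 0.015; -0.013 -0.025 | 0.028; -0.018 -0.037 | 0.041; -0.024 -0.048 | 0.053; -0.029 -0.058 | 0.064; -0.033 -0.067 | 0.074; -0.037 -0.075 | 0.083; -0.041 -0.082 | 0.091; 
-0.005 -0.005 | 0.007; -0.009 -0.009 | 0.013; -0.012 -0.013 | 0.018; -0.015 -0.016 | 0.022; -0.017 -0.018 | 0.024; -0.018 -0.019 | 0.026; -0.019 -0.020 | 0.027; -0.019 -0.020 | 0.028;
```

>>> step_arm(
  targets=[
    {"dp": [0, 0, 0], "angular": [0, 0, 0], "fingers": 1},
    {"dp": [0.001, -0.001, 0], "angular": [0, 0, 0.001], "fingers": 1},
    {"dp": [0.002, -0.002, 0], "angular": [0, 0, 0.003], "fingers": 1},
    {"dp": [0.004, -0.005, 0], "angular": [0, 0, 0.006], "fingers": 1},
    {"dp": [0.007, -0.007, 0], "angular": [0, 0, 0.01], "fingers": 1},
    {"dp": [0.01, -0.011, 0], "angular": [0, 0, 0.015], "fingers": 1},
    {"dp": [0.014, -0.015, 0], "angular": [0, 0, 0.021], "fingers": 1},
    {"dp": [0.019, -0.02, 0], "angular": [0, 0, 0.028], "fingers": 1},
  ],
)

```text
time: 18.75
tool_pos: [501.3, -24.4, 167.7]
tcp_rot: [-180.0, -0.0, 86.2]
ft_force: [0.5, 0.2, -2.7]
finger_gap: 11.9
grip_force: 107.3
```

>>> step_arm(
  targets=[
    {"dp": [0.005, -0.006, 0], "angular": [0, 0, 0.008], "fingers": 1},
    {"dp": [0.011, -0.013, 0], "angular": [0, 0, 0.017], "fingers": 1},
    {"dp": [0.017, -0.021, 0], "angular": [0, 0, 0.027], "fingers": 1},
    {"dp": [0.024, -0.03, 0], "angular": [0, 0, 0.038], "fingers": 1},
    {"dp": [0.031, -0.039, 0], "angular": [0, 0, 0.05], "fingers": 1},
    {"dp": [0.039, -0.049, 0], "angular": [0, 0, 0.063], "fingers": 1},
    {"dp": [0.048, -0.06, 0], "angular": [0, 0, 0.077], "fingers": 1},
    {"dp": [0.057, -0.072, 0], "angular": [0, 0, 0.091], "fingers": 1},
  ],
)

```text
time: 19.75
tool_pos: [487.6, -12.0, 167.7]
tcp_rot: [-180.0, -0.0, 69.7]
ft_force: [0.1, -0.3, -1.6]
finger_gap: 12.2
grip_force: 107.2
```

>>> step_arm(
  targets=[
    {"dp": [0.006, -0.014, 0], "angular": [0, 0, 0.015], "fingers": 1},
    {"dp": [0.012, -0.029, 0], "angular": [0, 0, 0.031], "fingers": 1},
    {"dp": [0.018, -0.044, 0], "angular": [0, 0, 0.047], "fingers": 1},
    {"dp": [0.024, -0.06, 0], "angular": [0, 0, 0.064], "fingers": 1},
    {"dp": [0.031, -0.076, 0], "angular": [0, 0, 0.082], "fingers": 1},
    {"dp": [0.037, -0.092, 0], "angular": [0, 0, 0.099], "fingers": 1},
    {"dp": [0.044, -0.109, 0], "angular": [0, 0, 0.117], "fingers": 1},
    {"dp": [0.051, -0.125, 0], "angular": [0, 0, 0.135], "fingers": 1},
  ],
)

```text
time: 20.75
tool_pos: [467.5, 6.2, 167.7]
tcp_rot: [-180.0, 0.0, 45.4]
ft_force: [-0.6, -0.1, -2.5]
finger_gap: 12.0
grip_force: 107.2
```

>>> step_arm(
  targets=[
    {"dp": [-0.001, -0.018, 0], "angular": [0, 0, 0.018], "fingers": 1},
    {"dp": [-0.001, -0.036, 0], "angular": [0, 0, 0.036], "fingers": 1},
    {"dp": [-0.002, -0.053, 0], "angular": [0, 0, 0.053], "fingers": 1},
    {"dp": [-0.003, -0.07, 0], "angular": [0, 0, 0.07], "fingers": 1},
    {"dp": [-0.003, -0.087, 0], "angular": [0, 0, 0.087], "fingers": 1},
    {"dp": [-0.004, -0.104, 0], "angular": [0, 0, 0.104], "fingers": 1},
    {"dp": [-0.005, -0.12, 0], "angular": [0, 0, 0.119], "fingers": 1},
    {"dp": [-0.005, -0.135, 0], "angular": [0, 0, 0.135], "fingers": 1},
  ],
)

```text
time: 21.75
tool_pos: [447.5, 24.4, 167.6]
tcp_rot: [-180.0, 0.0, 21.1]
ft_force: [0.3, 0.2, -2.3]
finger_gap: 12.2
grip_force: 107.2
```

>>> step_arm(
  targets=[
    {"dp": [-0.006, -0.013, 0], "angular": [0, 0, 0.015], "fingers": 1},
    {"dp": [-0.013, -0.025, 0], "angular": [0, 0, 0.028], "fingers": 1},
    {"dp": [-0.018, -0.037, 0], "angular": [0, 0, 0.041], "fingers": 1},
    {"dp": [-0.024, -0.048, 0], "angular": [0, 0, 0.053], "fingers": 1},
    {"dp": [-0.029, -0.058, 0], "angular": [0, 0, 0.064], "fingers": 1},
    {"dp": [-0.033, -0.067, 0], "angular": [0, 0, 0.074], "fingers": 1},
    {"dp": [-0.037, -0.075, 0], "angular": [0, 0, 0.083], "fingers": 1},
    {"dp": [-0.041, -0.082, 0], "angular": [0, 0, 0.091], "fingers": 1},
  ],
)

```text
time: 22.75
tool_pos: [434.1, 36.6, 167.7]
tcp_rot: [-180.0, 0.0, 4.8]
ft_force: [0.8, 0.3, -2.8]
finger_gap: 12.2
grip_force: 107.2
```

>>> step_arm(
  targets=[
    {"dp": [-0.005, -0.005, 0], "angular": [0, 0, 0.007], "fingers": 1},
    {"dp": [-0.009, -0.009, 0], "angular": [0, 0, 0.013], "fingers": 1},
    {"dp": [-0.012, -0.013, 0], "angular": [0, 0, 0.018], "fingers": 1},
    {"dp": [-0.015, -0.016, 0], "angular": [0, 0, 0.022], "fingers": 1},
    {"dp": [-0.017, -0.018, 0], "angular": [0, 0, 0.024], "fingers": 1},
    {"dp": [-0.018, -0.019, 0], "angular": [0, 0, 0.026], "fingers": 1},
    {"dp": [-0.019, -0.02, 0], "angular": [0, 0, 0.027], "fingers": 1},
    {"dp": [-0.019, -0.02, 0], "angular": [0, 0, 0.028], "fingers": 1},
  ],
)

```text
time: 23.75
tool_pos: [430.1, 40.2, 167.7]
tcp_rot: [-180.0, -0.0, -0.2]
ft_force: [-0.0, 0.4, -1.8]
finger_gap: 12.0
grip_force: 107.2
```

```bash
python3 - <<'E'
from h import *
np.set_printoptions(precision=1,suppress=True)
s=snapshot('side');q=sense();print(q['time'],q['tool_pos'],q['tcp_rot'],q['finger_gap'],q['ft_force'])
t=snapshot('top');cv2.imwrite('pics/sF.png',s);cv2.imwrite('pics/tF.png',t)
for c in('side','top'):
    for n in('dish_middle','dish_grip','infuser_ball','tea_tin'): print(c,n,[(np.array(r['at']),round(r['conf'],2)) for r in pinpoint(c,n)[:3]])
    print('expected middle',proj(c,[552,40,174]),'grip',proj(c,[417,40,186]))
A=cv2.resize(s[105:245,170:320],(450,420),interpolation=cv2.INTER_CUBIC)
B=cv2.resize(t[130:270,190:300],(330,420),interpolation=cv2.INTER_CUBIC)
cv2.imwrite('pics/fin.png',np.hstack([A,B]))
E
```

```text
23.8 [430.1  40.2 167.7] [180.   -0.   -0.2] 12.033689459652166 [ 1.   0.3 -2.6]
side dish_middle [(array([235.4, 164.1]), 0.58)]
side dish_grip [(array([184.5, 161.6]), 0.93)]
side infuser_ball [(array([234.7, 159.6]), 0.72), (array([249. , 184.1]), 0.67), (array([252.6, 208.6]), 0.56)]
side tea_tin [(array([293.1, 204.3]), 0.71), (array([273.1, 149.2]), 0.63), (array([192.5, 227.9]), 0.52)]
expected middle [233.5 162.6] grip [181.3 163.5]
top dish_middle [(array([246.5, 212.7]), 0.9), (array([244.4, 212.9]), 0.53)]
top dish_grip []
top infuser_ball [(array([247.1, 214.5]), 0.67), (array([242. , 209.4]), 0.66), (array([220.4, 194.3]), 0.6)]
top tea_tin [(array([244.7, 162.4]), 0.98)]
expected middle [242.5 210.7] grip [241.3 264.9]
```

View pics/fin.png

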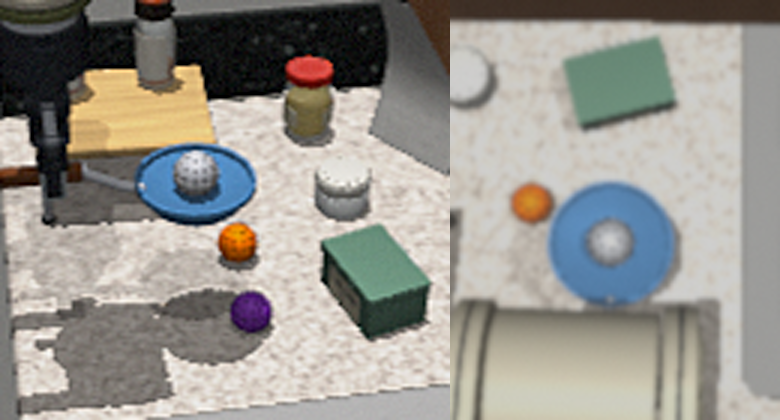

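The quarter turn is done. The ball is in the middle of the dish (ball at side crop (196,174), rim centre about (196,180)), and the tin lies beyond. I'll fit the dish's level and alignment from both outlines.

```bash
cat > fit.py <<'E'
from h import *
from scipy.optimize import least_squares
np.set_printoptions(precision=1,suppress=True)
a=np.linspace(0,2*np.pi,90)
C=lambda r,z:np.c_[r*np.cos(a),r*np.sin(a),z+0*a]
M=np.r_[C(53.5,21),C(42,0)]
def obs(c,box):
    im=cv2.imread(f'pics/{c[0]}F.png').astype(int);m=((im[...,0]-im[...,2])>35)&((im[...,0]-im[...,1])>12)
    k=np.zeros_like(m);x0,y0,x1,y1=box;k[y0:y1,x0:x1]=m[y0:y1,x0:x1]
    cs=max(cv2.findContours(k.astype(np.uint8),0,1)[0],key=cv2.contourArea)
    h=cv2.convexHull(cs);return h[:,0,:].astype(float)
O={'side':obs('side',(208,145,262,185)),'top':obs('top',(215,185,280,233))}
for c in O:print(c,O[c].min(0),O[c].max(0))
def res(p):
    X=M@Ro.from_euler('xy',p[3:5],degrees=True).as_matrix().T+p[:3];r=[]
    for c in O:
        h=cv2.convexHull(np.array([proj(c,x) for x in X],np.float32))
        r+=[cv2.pointPolygonTest(h,(float(u),float(v)),True)-.5 for u,v in O[c]]
    return r
for p0 in([552,40,148,0,0],):
    f=least_squares(res,p0,loss='soft_l1',diff_step=1e-3,x_scale=[10,10,10,3,3]);
    f=least_squares(res,f.x+[0,0,0,.5,.5],loss='soft_l1',diff_step=1e-2);print('x y z roll pitch',f.x,'rms',np.sqrt(np.mean(f.fun**2)),len(f.fun))
    J=f.jac;print('sd',np.sqrt(np.diag(np.linalg.inv(J.T@J))*np.mean(f.fun**2)))
E
python3 fit.py
python3 - <<'E'
from h import *
np.set_printoptions(precision=1,suppress=True)
im=cv2.imread('pics/sF.png').astype(int);b,g,r=[im[...,i] for i in range(3)]
m=np.zeros(b.shape,bool);m[150:175,165:200]=True;m&=(r-b>35)&(g<100)
ys,xs=np.nonzero(m);print('handle px',len(xs),xs.min(),xs.max(),np.polyfit(xs,ys,1))
p=[proj('side',[x,40,186]) for x in(385,450)];print('level slope',(p[1][1]-p[0][1])/(p[1][0]-p[0][0]),p)
E
```

```text
side [215. 153.] [254. 178.]
top [223. 191.] [264. 230.]
handle px 78 170 199 [ -0.2 190.4]
level slope -0.08961510645117315 [array([168.7, 164.7]), array([194.3, 162.4])]Traceback (most recent call last):
  File "fit.py", line 21, in <module>
    f=least_squares(res,p0,loss='soft_l1',diff_step=1e-3,x_scale=[10,10,10,3,3]);
    return func(*args, **kwargs)
    result = trf(vector_fun.fun, vector_fun.jac, x0, f0, J0, lb, ub, ftol, xtol,
                 gtol, max_nfev, x_scale, loss_function, tr_solver,
                 tr_options.copy(), verbose, callback=callback_wrapped)
    return trf_no_bounds(
        fun, jac, x0, f0, J0, ftol, xtol, gtol, max_nfev, x_scale,
        loss_function, tr_solver, tr_options, verbose, callback=callback)
    f_new = fun(x_new)
    self._update_fun()
    ~~~~~~~~~~~~~~~~^^
    self.f = self.fun_wrapped(xp_copy(self.x))
             ~~~~~~~~~~~~~~~~^^^^^^^^^^^^^^^^^
    return np.atleast_1d(self.fun(x))
                         ~~~~~~~~^^^
    return self.f(x, *self.args, **self.kwargs)
           ~~~~~~^^^^^^^^^^^^^^^^^^^^^^^^^^^^^^
  File "fit.py", line 17, in res
    h=cv2.convexHull(np.array([proj(c,x) for x in X],np.float32))
                               ~~~~^^^^^
  File "h.py", line 11, in proj
    c=camera_params(cam);f=192/np.tan(np.radians(c['vfov']/2))
ValueError: time passes only in moves, steps and waits
```

```bash
sed -i 's/^def ray/import functools\ncamera_params=functools.lru_cache(camera_params)\ndef ray/' h.py
sed -i 's/^def res(p):/B=np.array([552,40,148,0,0])-10\ndef res(p):\n    p=p+B/; s/^for p0.*/if 1:/; /diff_step=1e-3/d; s/f.x+\[0,0,0,.5,.5\]/np.full(5,10.)/; s/pitch.,f.x/pitch",f.x+B/; s/.x y z roll/"x y z roll/' fit.py
python3 fit.py
python3 - <<'E'
from h import *
im=cv2.imread('pics/sF.png').astype(int);b,g,r=[im[...,i] for i in range(3)]
m=(r-b>35)&(g<100)
for x in range(166,202):
    y=[v for v in range(150,176) if m[v,x]]
    print(x,y[:1],y[-1:],end=' ')
E
```

```text
side [215. 153.] [254. 178.]
top [223. 191.] [264. 230.]
x y z roll pitch [553.3  38.3 151.6  -0.   -0.3] rms 0.5295749606067958 43
sd [0.5 0.6 0.8 1.1 1.2]
166 [] [] 167 [] [] 168 [] [] 169 [] [] 170 [162] [164] 171 [161] [165] 172 [161] [163] 173 [161] [165] 174 [161] [164] 175 [161] [164] 176 [161] [165] 177 [161] [163] 178 [161] [163] 179 [161] [163] 180 [161] [165] 181 [161] [164] 182 [165] [165] 183 [] [] 184 [] [] 185 [] [] 186 [] [] 187 [] [] 188 [] [] 189 [] [] 190 [] [] 191 [] [] 192 [] [] 193 [156] [164] 194 [156] [164] 195 [156] [163] 196 [156] [164] 197 [156] [157] 198 [156] [157] 199 [156] [157] 200 [156] [156] 201 [156] [156]
```

The dish is level within about 1° (roll 0.0, pitch −0.3), its foot is about 150 mm up, and its axis is at y≈39 against the tin's y≈40. It's steady, so I'll hand in.

```bash
python3 -c "
from bench import *
print(sense()['time'],hand_in())"
```

```text
the job is handed in; nothing more can be done
24.25 None
```

I handed the job in at 24 s: the dish is held level and steady about 15 cm up, with the bowl pointing straight ahead in line with the tea tin, the ball in the middle, and no sign of the shelf being knocked.

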